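Stand a test-strip canister before the barcode scanner and lock it in

ROBOT

A 6-joint arm with a two-finger parallel gripper is mounted at the origin on the work surface. World frame = base frame: x ahead of the robot, y to its left, z up, the work surface at z = 0. Lengths are in m, angles in rad, forces in N, time in s.
With the tool pointing down it reaches from about 0.225 to 0.875 m from the base axis. Payload 3.4 kg.
Tool frame: the origin (TCP) lies at the very end of the fingers, on their centre line; the grasp point (between the pads) lies manip.grip_point_offset behind it (manip.grip_point_offset is the distance from the TCP to the grasp point, in m); z points along the fingers, y is the line along which they close (so a half turn about z gives the same grasp; the last joint's range is limited). The gripper opens to 85 mm and grips with 20 to 120 N. Pads are 22 mm wide; open, the fingers measure 114 mm over their backs; the gripper's body (76 mm by 85 mm) begins 54 mm behind the grasp point. The pads swing forward as they close: fully open they stand 13 mm farther back than shut.
Start: joints at [-1.392, 0.276, 1.505, -0, 1.361, -0.121], TCP at [0.17, -0.549, 0.231] pointing down, gripper open.
Joint ranges: [-2.89, 2.89], [-0.75, 2.08], [0.22, 2.7], [-1.18, 4.32], [0.11, 2.71], [-2.7, 2.7]. Speed limits (rad/s): [2.57, 2.57, 3.14, 3.14, 3.14, 3.14].

INTERFACE

Orientations are given as a unit quaternion [w, x, y, z].
In Python, from rig import manip gives the robot as it stands.
- The arm moves only by the shell command python3 -m pendant 'ROWS' [FORCE]. ROWS is JSON, a list of rows, each an object of numbers: "jaw": the opening, from -1 (shut) to 1 (fully open); "tx", "ty", "tz": the shift along the world's x, y, z in cm; "ax", "ay", "az": the turn, a rotation vector about the world's x, y, z in degrees. In form: [{"jaw": .., "tx": .., "ty": .., "tz": .., "ax": .., "ay": .., "az": ..}, ...]. A call has 1 to 10 rows; each row is the pose to reach, as a shift and turn from the pose commanded when the call began; what a row does not reach only later rows make up. A row lasts 1/8 s, in which the tool goes at most 62.5 mm and 10.7 degrees, less where a joint would pass 70% of its speed; a pose out of reach is approached as far as the arm can. A call with a gripper value outside its range is refused whole. The fingers move at their own pace and stop on an object; FORCE is the grip in N (left out, the last holds). Time passes only in rows, so rows that repeat a pose let the fingers close. It gives the time, the measured TCP pose, the force, the opening and the grip force at its end, in the units of the state.
- manip.get_state(): the state, without advancing time (a new reading comes with each control period).
- manip.get_image(name): name is "side" or "top" or "wrist"; returns a dict with "pixels" (384x512x3 uint8, blue, green, red), "depth" (384x512 float32, m along the optical axis (not along the pixel's ray), 0 where there is no reading), "fx", "fy", "cx", "cy" (pixels), "D" ([k1, k2, p1, p2, k3] as OpenCV has them; the pictures are not rectified), "pose" (4x4, takes a point from camera to world coordinates). Camera axes: x right, y down, z forward; pixel columns grow to the right and rows downward; lengths in m; the calibration is good to about 2 mm. A picture is of the moment at which its call begins.
- manip.sign_off(): hands the job in; it is judged then, once.
The state is a dict: "clock": time; "qpos": joint angles; "qd": joint speeds; "effort": joint torques, N m; "position": TCP position; "ee_rot": TCP orientation; "contact_force": force on the tool from outside, world axes, zero at the start; "moment": the same for the moment, N m; "width": finger opening in m; "gripper_force": force on a finger pad.
Only numpy, scipy, OpenCV 4.12 (cv2) and the standard library are available. Lean on these libraries where they do the work, as an engineer would, in place of code of your own. Each camera call takes 0.05 s, during which the arm holds its last target. There are 200 camera calls.

TASK

Take the green-capped canister from the sloping rack and stand it upright, cap up, in the middle of the black disc of the barcode station, with its barcode label squarely facing the scanner's red window. Let go of it, then swing the station's retaining arm fully shut beside it by its orange post. Leave the white-capped canister and the other things on the desk where they are.

Things in the scene. Friction and masses are not known exactly. Their poses are not given: they have to be found in the camera images.
- canister: green-capped black canister: cylinder 44 mm in diameter, 110 mm long (top 20 mm: cap), 0.12 kg. Origin: centre of its bottom; +z along its axis to the cap; +x out through the middle of its barcode label (30 mm wide, 66 tall). White stripe on the cap's top runs from the middle to the label side. Starts reclining in a rack slot, bottom towards the robot, cap end up, 15 degrees above horizontal.
- canister_label (a point): middle of the barcode label, on the canister's surface, 48 mm above its bottom
- rack: cream sloping rack, fixed, 150 (x) x 190 (y) mm, 65 mm high at its +x edge. Origin: centre of its underside; the slope rises along +x. Slots at y = -50 and +50 mm: a canister lies on a grey tongue 36 mm wide, 85 long, its bottom against a stop, with side ribs along its lowest 30 mm; from 40 mm above its bottom upwards both sides are free for the fingers.
- other_canister: white-capped canister, otherwise the same, in the other slot; not to be disturbed. Origin and axes as for the green one
- station: barcode station, fixed: grey base plate 8 mm thick, 150 mm along x, from y = -145 to +70 mm, with a black disc, a white scanner block and a retaining arm. Origin: on the table under the disc's centre. The scanner block (100 mm along x, top 108 mm above the table) stands at y = -75 to -135 mm and looks to +y, over the disc.
- seat (a point): centre of the disc's top (68 mm in diameter, 12 mm above the table); axes as the station's
- window (a point): middle of the scanner's red window, 72 mm to the -y side of the disc's centre, 60 mm above the table
- gate (a joint): retaining arm on an upright pivot, rad: 0 fully shut (against its stop; the arm then lies across the +y side of the disc, along the station's x), grows as it swings open, outward to +y (clockwise seen from above), up to 1.8. It stays where it is left; about 1 N at the post moves it.
- gate_pivot (a point): top of the arm's pivot, 52 mm to +x and 52 mm to +y of the disc's centre, 52 mm above the table
- gate_post (a point): top of the orange upright post at the arm's free end, 16 mm in diameter, 104 mm from the pivot, top 89 mm above the table; the aluminium arm itself is 10 mm wide and lies 36 to 50 mm above the table. Shut, the post stands 52 mm to -x and 52 mm to +y of the disc's centre.
- pump_bottle: pink bottle, 66 mm in diameter, 150 mm tall; origin at the centre of its bottom
- sharps_bin: yellow round bin with red lid, 106 mm in diameter, 121 mm tall; origin at the centre of its bottom
- reader: red handheld reader lying flat, 100 x 150 mm, 48 mm high; origin at the centre of its underside
- pen_cup: empty dark metal cup, 76 mm in diameter, 90 mm tall; origin at the centre of its bottom
- marker: blue marker pen with white cap lying on the desk, 135 mm long, 15 mm thick; origin near its middle, on the desk
Not all that is in view belongs to the job. Leave any blue or yellow look-alike of the canister alone.

How it is judged:
By the outcome, as a careful person would: the job done as asked, in the order asked, and still so for the second after the job is handed in, with the robot touching nothing.
It also fails if it takes over 72 s, if anything falls off the work surface, if the arm or the gripper's body presses on something with over 40 N, if the wrist force passes 120 N, or if a joint passes its speed limit or range.

## Working session

There is one attempt and no reset: what is moved stays moved. The work goes in short steps, Python scripts to look and compute and a shell command to move; the robot and the scene stay as the last step left them, time stands still between calls to the robot, and variables do not carry over. Pictures are saved under pics/ and viewed, at most 10 in all, crops included, and the job is handed in when it is done.

```bash
ls; mkdir -p pics; cat > h.py <<'E'
import numpy as np, cv2
from rig import manip
def shot(n,f=None):
    im=manip.get_image(n)
    if f: cv2.imwrite('pics/'+f,im['pixels'])
    return im
def K(im): return np.array([[im['fx'],0,im['cx']],[0,im['fy'],im['cy']],[0,0,1.]])
def ray(im,u,v):
    p=cv2.undistortPoints(np.array([[[u,v]]],float),K(im),np.array(im['D'],float))[0,0]
    P=np.array(im['pose']); return P[:3,3],P[:3,:3]@np.array([p[0],p[1],1.])
def plane(im,u,v,z):
    o,d=ray(im,u,v); return o+d*(z-o[2])/d[2]
def dep(im,u,v):
    o,d=ray(im,u,v); return o+d*im['depth'][int(round(v)),int(round(u))]
def cloud(im,mask):
    vs,us=np.nonzero(mask&(im['depth']>0))
    p=cv2.undistortPoints(np.stack([us,vs],1)[:,None].astype(float),K(im),np.array(im['D'],float))[:,0]
    P=np.array(im['pose']); z=im['depth'][vs,us]
    return np.c_[p*z[:,None],z]@P[:3,:3].T+P[:3,3],us,vs
E
python3 - <<'E'
from h import *
a=shot('top','top0.png');b=shot('side','side0.png')
np.savez('v0.npz',**{k+n:np.array(v) for n,i in(('t',a),('s',b)) for k,v in i.items() if k!='name'})
print(manip.get_state(), manip.grip_point_offset)
for i in(a,b):print(np.round(i['pose'],3),i['fx'],i['D'])
E
```

```text
pics
{'clock': 0.1, 'qpos': array([-1.39199954e+00,  2.76496352e-01,  1.50601218e+00,  4.67304702e-06,
        1.36069991e+00, -1.21034051e-01]), 'qd': array([-0.00165671, -0.00199418, -0.00461685,  0.00056931, -0.00201125,
       -0.00127236]), 'effort': array([ 5.90667150e-04, -4.17700016e+01, -2.46404761e+01, -2.78833013e-04,
        5.75378275e-03, -1.31569539e-06]), 'position': array([ 0.16972363, -0.54888206,  0.23054415]), 'ee_rot': array([-8.07625533e-04,  9.88783464e-01,  1.49353969e-01, -2.10461147e-05]), 'contact_force': array([ 0.90038237, -0.19114589,  0.60473449]), 'moment': array([-0.03055324, -0.00100113,  0.01672581]), 'gripper_force': 0.0, 'width': 0.08490510034642675} 0.0187
[[-1.000e-03 -9.950e-01  1.030e-01  4.420e-01]
 [-1.000e+00 -0.000e+00 -6.000e-03  2.000e-03]
 [ 6.000e-03 -1.030e-01 -9.950e-01  1.327e+00]
 [ 0.000e+00  0.000e+00  0.000e+00  1.000e+00]] 453.85401216850704 [-0.17599134  0.          0.          0.          0.        ]
[[-0.853 -0.353  0.383  0.213]
 [-0.521  0.557 -0.647  0.562]
 [ 0.015 -0.751 -0.66   0.694]
 [ 0.     0.     0.     1.   ]] 361.74527926913527 [-0.00607014  0.          0.          0.          0.        ]
```

View pics/top0.png

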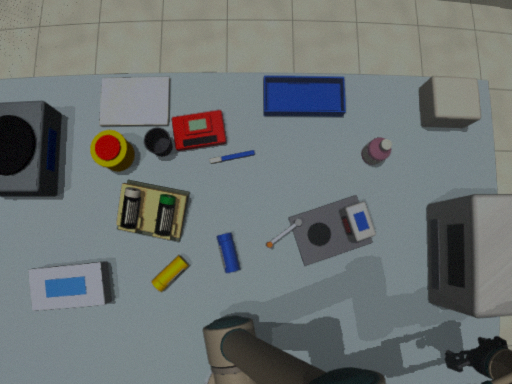

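View pics/side0.png

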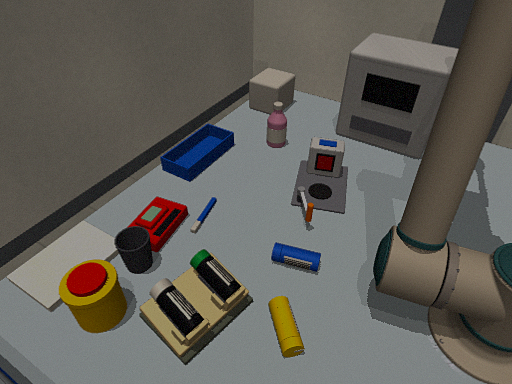

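Candidates for the target: the green cap (top view 166,202; side 203,260), the white cap (131,195), the blue cylinder (228,252) and the yellow cylinder (170,273). The description picks the green cap. The station disc is at top (318,234), the orange post at (269,245) with the gate open, and the scanner at (358,222).

```bash
python3 - <<'E'
from h import *
d=np.load('v0.npz')
I={n:{k[:-1]:d[k] for k in d.files if k.endswith(n)} for n in 'ts'}
t,s=I['t'],I['s']
for n,(x0,x1,y0,y1) in (('t',(110,195,175,245)),('s',(135,255,240,360))):
    c=I[n]['pixels'][y0:y1,x0:x1]; I[n]['crop']=cv2.resize(c,(390,390),interpolation=cv2.INTER_CUBIC)
cv2.imwrite('pics/crop0.png',np.hstack([t['crop'],s['crop']]))
def msk(im,lo,hi,box):
    h=cv2.cvtColor(im['pixels'],cv2.COLOR_BGR2HSV); m=cv2.inRange(h,np.array(lo),np.array(hi))>0
    b=np.zeros_like(m); x0,x1,y0,y1=box; b[y0:y1,x0:x1]=1; return m&b
for n in 'ts':
    im=I[n]; box=(110,195,175,245) if n=='t' else (135,255,240,360)
    g=msk(im,(45,80,30),(85,255,255),box); c,u,v=cloud(im,g)
    print(n,'green',g.sum(),np.round(c.mean(0),4),u.mean(),v.mean(), 'range',np.round(c.min(0),3),np.round(c.max(0),3))
    cr=msk(im,(15,40,70),(35,200,255),box); c,u,v=cloud(im,cr)
    pts=c[:, :2].astype(np.float32); print('rack',cv2.minAreaRect(pts), c[:,2].max())
    ob=(250,310,215,260) if n=='t' else (290,325,180,230)
    o=msk(im,(5,150,80),(18,255,255),ob); c,u,v=cloud(im,o); print('post',o.sum(),np.round(c.mean(0),4),np.round(c[c[:,2]>c[:,2].max()-.006].mean(0),4),u.mean(),v.mean(),c[:,2].max())
    sb=(280,380,190,270) if n=='t' else (290,350,155,215)
    k=msk(im,(0,0,0),(180,255,45),sb); nn,l,st,ce=cv2.connectedComponentsWithStats(k.astype(np.uint8))
    for i in range(1,nn):
        if st[i,4]>60:
            c,_,_=cloud(im,l==i); print('black',st[i],ce[i],np.round(c.mean(0),4),'plane12',np.round(plane(im,*ce[i],.012),4))
    r=msk(im,(0,150,60),(5,255,255),sb)|msk(im,(172,150,60),(180,255,255),sb)
    if r.sum(): c,u,v=cloud(im,r); print('red',r.sum(),np.round(c.mean(0),4),u.mean(),v.mean())
# whole-cloud: station plate & scanner top from top view
c,u,v=cloud(t,np.ones((384,512),bool)); 
b=(u>280)&(u<385)&(v>185)&(v<275)
top=c[b&(abs(c[:,2]-.108)<.006)]; print('scantop',cv2.minAreaRect(top[:,:2].astype(np.float32)),len(top))
pl=c[b&(c[:,2]>.004)]; print('plate',cv2.minAreaRect(pl[:,:2].astype(np.float32)))
E
```

```text
t green 145 [0.5525 0.2068 0.1033] 166.83448275862068 199.28275862068966 range [0.539 0.186 0.079] [0.569 0.231 0.116]
rack ((0.5276774168014526, 0.264503538608551), (0.1922762244939804, 0.14532947540283203), 79.26312255859375) 0.10114686629232539
post 20 [ 0.4315 -0.071   0.0902] [ 0.43   -0.0698  0.0934] 269.05 244.1 0.09636224405623972
black [308 223  22  23 389] [318.7840617  233.78920308] [ 0.4601 -0.2208  0.0121] plane12 [ 0.46   -0.2207  0.012 ]
red 2 [ 0.4912 -0.2857  0.0814] 346.0 222.0
s green 198 [0.5491 0.2185 0.0994] 198.6060606060606 260.24242424242425 range [0.447 0.192 0.008] [0.699 0.355 0.112]
rack ((0.5205783843994141, 0.2661803364753723), (0.19055433571338654, 0.1294095665216446), 79.10786437988281) 0.11037884935170139
post 103 [ 0.4289 -0.0668  0.0661] [ 0.4293 -0.0697  0.0875] 309.09708737864077 211.70873786407768 0.09037616927780101
black [314 155  22  17 117] [324.94017094 162.68376068] [ 0.4811 -0.2912  0.0574] plane12 [ 0.5003 -0.3526  0.012 ]
black [308 183  24  17 297] [319.75420875 190.96969697] [ 0.4589 -0.2181  0.0106] plane12 [ 0.4582 -0.2163  0.012 ]
red 182 [ 0.4827 -0.2897  0.0596] 324.30939226519337 162.22651933701658
scantop ((0.49323761463165283, -0.3198575973510742), (0.0986863449215889, 0.061602700501680374), 19.466150283813477) 761
plate ((0.47247594594955444, -0.2634364068508148), (0.31224578619003296, 0.260393887758255), 89.19692993164062)
```

View pics/crop0.png

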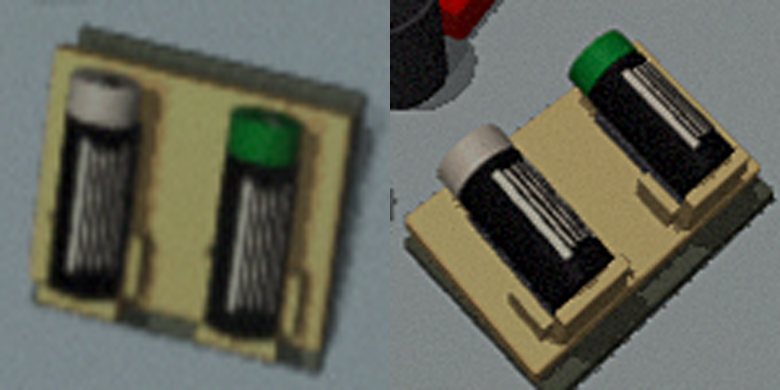

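The close crop confirms the green-capped canister in the rack's -y slot: cap at the upper right, label facing up with a slight roll. The white one is in the other slot. Next I fit its axis and label roll, and the station's yaw and gate angle.

```bash
python3 - <<'E'
from h import *
from scipy.optimize import least_squares
d=np.load('v0.npz')
I={n:{k[:-1]:d[k] for k in d.files if k.endswith(n)} for n in 'ts'}
A=[]
for n,box in(('t',(150,180,188,240)),('s',(185,245,245,312))):
    im=I[n]; m=np.zeros((384,512),bool); m[box[2]:box[3],box[0]:box[1]]=1
    h=cv2.cvtColor(im['pixels'],cv2.COLOR_BGR2HSV)
    c,u,v=cloud(im,m); hs=h[v,u].astype(int); A.append((n,c,hs))
rack=np.array([.526,.265]); yaw0=np.radians(-10.8)
def frame(yaw,el=np.radians(15)):
    a=np.array([np.cos(el)*np.cos(yaw),np.cos(el)*np.sin(yaw),np.sin(el)]); s=np.array([-np.sin(yaw),np.cos(yaw),0]); return a,s,np.cross(a,s)
for n,c,hs in A+[('both',np.vstack([A[0][1],A[1][1]]),np.vstack([A[0][2],A[1][2]]))]:
    p=np.r_[.53,.212,.085,yaw0,np.radians(15)]
    gr=(hs[:,0]>45)&(hs[:,0]<85)&(hs[:,1]>80)
    blk=(hs[:,2]<60); gray=(hs[:,1]<40)
    sel=(gr|blk|gray)
    # restrict to cylinder vicinity
    for it in range(4):
        a,s,w=frame(p[3],p[4]); r=c-p[:3]
        rad=np.hypot(r@s,r@w); ax=r@a
        k=sel&(abs(rad-.022)<(.012 if it==0 else .006))&(abs(ax)<.075)&(r@w>-.008)
        f=lambda q:(lambda a,s,w:np.hypot((c[k]-q[:3])@s,(c[k]-q[:3])@w)-.022)(*frame(q[3],q[4]))
        o=least_squares(lambda q:np.r_[f(q),(q[3]-yaw0)*.05,(q[4]-np.radians(15))*.3,(q-p)[:1]],p,loss='soft_l1',f_scale=.002); p=o.x
    a,s,w=frame(p[3],p[4]); r=c-p[:3]; ax=r@a; rad=np.hypot(r@s,r@w); on=sel&(abs(rad-.022)<.006)&(r@w>-.008)&(abs(ax)<.08)
    print(n,k.sum(),'p',np.round(p[:3],4),np.degrees(p[3:]).round(1),'rms',np.std(f(p)).round(4),'ax range',np.percentile(ax[on],[1,99]).round(4),'green start',np.percentile(ax[on&gr],[5,95]).round(4))
    lab=on&(hs[:,2]>85)&(hs[:,1]<60)&~gr; ang=np.degrees(np.arctan2(r@s,r@w))
    lo,hi=np.percentile(ax[on&gr],5)-.075,np.percentile(ax[on&gr],5)-.015
    l2=lab&(ax>lo)&(ax<hi); print('label n',l2.sum(),'ang (+ to rack +y)',np.percentile(ang[l2],[3,25,50,75,97]).round(1),'ax',np.percentile(ax[l2],[3,97]).round(4))
# station
seat=(np.array([.4600,-.2207])+np.array([.4582,-.2163]))/2
c,u,v=cloud(I['t'],np.ones((384,512),bool))
h=cv2.cvtColor(I['t']['pixels'],cv2.COLOR_BGR2HSV)[v,u]
b=(u>280)&(u<385)&(v>185)&(v<275)&(c[:,2]>.003)&(c[:,2]<.016)
m=np.zeros((384,512),np.uint8); m[v[b],u[b]]=255; m=cv2.morphologyEx(m,cv2.MORPH_OPEN,np.ones((3,3)))
b&=m[v,u]>0
print('plate',cv2.minAreaRect(c[b][:,:2].astype(np.float32)))
al=(u>262)&(u<310)&(v>210)&(v<255)&(c[:,2]>.03)
print('arm pts',al.sum(),cv2.fitLine(c[al][:,:2].astype(np.float32),cv2.DIST_HUBER,0,.01,.01).ravel())
for th in(18,19,20):
    t=np.radians(th);R=np.array([[np.cos(t),-np.sin(t)],[np.sin(t),np.cos(t)]]); pv=seat+R@[.052,.052]
    q=R.T@(np.array([.4300,-.0698])-pv); print(th,'seat',seat,'pivot',pv,'post rel',q,np.hypot(*q),'gate',np.degrees(np.arctan2(q[1],-q[0])))
E
```

```text
t 618 p [0.53   0.2125 0.0826] [-10.9  14.6] rms 0.002 ax range [-0.0715  0.0357] green start [0.0145 0.0356]
label n 54 ang (+ to rack +y) [-26.6  -7.4   4.    8.1  15.9] ax [-0.0544 -0.0034]
s 1094 p [0.53   0.2126 0.0809] [-10.9  15. ] rms 0.0011 ax range [-0.0742  0.0332] green start [-0.06    0.0332]Traceback (most recent call last):
  File "<stdin>", line 29, in <module>
    return _quantile_unchecked(
        a, q, axis, out, overwrite_input, method, keepdims, weights)
    return _ureduce(a,
                    func=_quantile_ureduce_func,
    ...<5 lines>...
                    overwrite_input=overwrite_input,
                    method=method)
    r = func(a, **kwargs)
    result = _quantile(arr,
                       quantiles=q,
    ...<2 lines>...
                       out=out,
                       weights=wgt)
    slices_having_nans = np.isnan(arr[-1, ...])
                                  ~~~^^^^^^^^^
IndexError: index -1 is out of bounds for axis 0 with size 0
```

```bash
cat >> h.py <<'E'
from scipy.spatial.transform import Rotation as Rn
def st():
    s=manip.get_state(); q=s['ee_rot']; return np.array(s['position']),Rn.from_quat([q[1],q[2],q[3],q[0]])
def tool(z,y):
    z=np.array(z,float);z/=np.linalg.norm(z); y=np.array(y,float); y-=z*(y@z); y/=np.linalg.norm(y)
    return Rn.from_matrix(np.c_[np.cross(y,z),y,z])
def go(p,R):
    p0,R0=st(); print('shift cm',np.round((p-p0)*100,2),'turn',np.round((R*R0.inv()).as_rotvec(degrees=True),1))
yw=np.radians(-10.9); C0=np.array([.53,.2126,.082])
def axis(): e=np.radians(15); return np.array([np.cos(e)*np.cos(yw),np.cos(e)*np.sin(yw),np.sin(e)])
e=np.radians(40)
PZ=np.array([-np.cos(e)*np.cos(yw),-np.cos(e)*np.sin(yw),-np.sin(e)]); PY=-np.array([-np.sin(yw),np.cos(yw),0])
G=C0+axis()*.005; RP=tool(PZ,PY)
E
python3 - <<'E'
from h import *
go(G+PZ*(.0187-.13),RP); print(G)
d=np.load('v0.npz'); t={k[:-1]:d[k] for k in d.files if k.endswith('t')}
seat=(np.array([.4600,-.2207])+np.array([.4582,-.2163]))/2
c,u,v=cloud(t,np.ones((384,512),bool))
b=(u>280)&(u<385)&(v>185)&(v<275)&(c[:,2]>.003)&(c[:,2]<.016)
m=np.zeros((384,512),np.uint8); m[v[b],u[b]]=255; m=cv2.morphologyEx(m,cv2.MORPH_OPEN,np.ones((5,5)))
b&=m[v,u]>0
print('plate',cv2.minAreaRect(c[b][:,:2].astype(np.float32)))
for th in(18,19,20):
    a=np.radians(th);R=np.array([[np.cos(a),-np.sin(a)],[np.sin(a),np.cos(a)]]); pv=seat+R@[.052,.052]
    q=R.T@(np.array([.4300,-.0698])-pv); print(th,'seat',seat,'pivot',pv,np.hypot(*q),'gate',np.degrees(np.arctan2(q[1],-q[0])))
E
```

```text
shift cm [44.87 74.44 -7.57] turn [ -2.9  50.4 -26.2]
[0.5347425  0.21168674 0.0832941 ]
plate ((0.4684578478336334, -0.24782751500606537), (0.1493762731552124, 0.19772514700889587), 18.458890914916992)
18 seat [ 0.4591 -0.2185] pivot [ 0.49248606 -0.15297618] 0.1040326082597583 gate 71.08431443485166
19 seat [ 0.4591 -0.2185] pivot [ 0.49133742 -0.15240349] 0.10288642228966505 gate 72.40417737181447
20 seat [ 0.4591 -0.2185] pivot [ 0.49017897 -0.15185094] 0.10175394061830213 gate 73.74240153359268
```

```bash
python3 -m pendant '[{"jaw":1,"tx":6,"ty":4,"tz":8},{"jaw":1,"tx":12,"ty":9,"tz":12},{"jaw":1,"tx":16,"ty":15,"tz":12},{"jaw":1,"tx":20,"ty":21,"tz":12},{"jaw":1,"tx":23,"ty":27,"tz":12},{"jaw":1,"tx":26,"ty":33,"tz":12},{"jaw":1,"tx":29,"ty":39,"tz":12},{"jaw":1,"tx":32,"ty":45,"tz":12},{"jaw":1,"tx":35,"ty":51,"tz":12},{"jaw":1,"tx":38,"ty":57,"tz":12}]'; python3 -c "
from h import *
go(G+PZ*(.0187-.13),RP);print(manip.get_state()['qpos'])"
```

```text
shift cm [44.87 74.44 -7.57] turn [ -2.9  50.4 -26.2]
[-1.39199954e+00  2.76496352e-01  1.50601218e+00  4.67304702e-06
  1.36069991e+00 -1.21034051e-01]invalid input at $[0]: expected keys jaw, tx, ty, tz, ax, ay, az
```

All keys are required in every row.

```bash
python3 -m pendant '[{"jaw":1,"tx":6,"ty":4,"tz":8,"ax":0,"ay":0,"az":0},{"jaw":1,"tx":12,"ty":9,"tz":12,"ax":0,"ay":0,"az":0},{"jaw":1,"tx":16,"ty":15,"tz":12,"ax":0,"ay":0,"az":0},{"jaw":1,"tx":20,"ty":21,"tz":12,"ax":0,"ay":0,"az":-5},{"jaw":1,"tx":23,"ty":27,"tz":12,"ax":0,"ay":0,"az":-10},{"jaw":1,"tx":26,"ty":33,"tz":12,"ax":0,"ay":0,"az":-15},{"jaw":1,"tx":29,"ty":39,"tz":12,"ax":0,"ay":0,"az":-20},{"jaw":1,"tx":32,"ty":45,"tz":12,"ax":0,"ay":0,"az":-26},{"jaw":1,"tx":35,"ty":51,"tz":12,"ax":0,"ay":0,"az":-26},{"jaw":1,"tx":38,"ty":57,"tz":12,"ax":0,"ay":0,"az":-26}]'; python3 -c "
from h import *
go(G+PZ*(.0187-.13),RP);print(manip.get_state()['qpos'])"
```

```text
clock: 1.35
position: [0.5032, -0.0702, 0.3506]
ee_rot: [0.0, 0.997, -0.077, -0.0]
contact_force: [-0.1, -0.9, -0.1]
width: 0.0853
gripper_force: 0.0
shift cm [ 11.53  26.58 -19.57] turn [ 8.6 49.3 -2. ]
[-2.75384798e-01  1.28139022e-01  1.40917340e+00 -3.39619861e-04
  1.60441819e+00  1.44941720e+00]
```

```bash
python3 -m pendant '[{"jaw":1,"tx":4,"ty":5,"tz":0,"ax":2,"ay":10,"az":0},{"jaw":1,"tx":7,"ty":10,"tz":0,"ax":3,"ay":20,"az":-1},{"jaw":1,"tx":10,"ty":16,"tz":0,"ax":5,"ay":30,"az":-1},{"jaw":1,"tx":11,"ty":22,"tz":-4,"ax":7,"ay":40,"az":-2},{"jaw":1,"tx":11.5,"ty":26.5,"tz":-9,"ax":8.6,"ay":49.3,"az":-2},{"jaw":1,"tx":11.5,"ty":26.5,"tz":-14,"ax":8.6,"ay":49.3,"az":-2},{"jaw":1,"tx":11.5,"ty":26.5,"tz":-14,"ax":8.6,"ay":49.3,"az":-2},{"jaw":1,"tx":11.5,"ty":26.5,"tz":-14,"ax":8.6,"ay":49.3,"az":-2}]'; python3 -c "
from h import *
go(G+PZ*(.0187-.13),RP);print(manip.get_state()['qpos'])
im=shot('wrist','w1.png');np.savez('w1.npz',**{k:np.array(v) for k,v in im.items()})"
```

```text
clock: 2.35
position: [0.6178, 0.1923, 0.2135]
ee_rot: [-0.041, 0.902, -0.086, -0.42]
contact_force: [0.6, 0.1, 0.3]
width: 0.0855
gripper_force: 0.0
shift cm [ 0.07  0.33 -5.87] turn [-0.   0.   0.1]
[0.07786252 0.8775466  0.7668276  0.28486501 2.33041506 1.94493108]
```

View pics/w1.png

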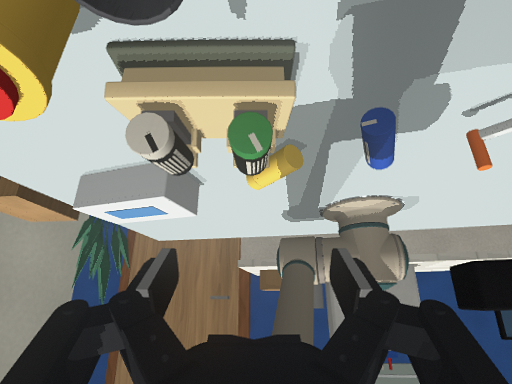

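The wrist view shows the green cap at (250,135) with its stripe running from its middle to about (260,152), so the roll can be measured. The neighbouring white cap is at (148,135).

```bash
python3 - <<'E'
from h import *
d=np.load('w1.npz'); im={k:d[k] for k in d.files}
h=cv2.cvtColor(im['pixels'],cv2.COLOR_BGR2HSV)
box=np.zeros((384,512),np.uint8); box[105:180,222:278]=255
g=cv2.inRange(h,np.array([45,80,30]),np.array([85,255,255]))&box
hull=cv2.convexHull(cv2.findNonZero(g)); hm=np.zeros_like(g); cv2.fillPoly(hm,[hull],255)
wh=(hm>0)&(h[...,1]<110)&(h[...,2]>90)
a=axis(); s=np.array([-np.sin(yw),np.cos(yw),0]); w=np.cross(a,s); T=C0+a*.035
def onp(u,v):
    o,r=ray(im,u,v); return o+r*((T-o)@a)/(r@a)
v,u=np.nonzero(g); P=np.array([onp(x,y)-T for x,y in zip(u,v)]); 
bright=[h[y,x,2] for x,y in zip(u,v)]
print('green top ext s',np.percentile(P@s,[2,98]),'w',np.percentile(P@w,[2,98]))
n,l,stt,ce=cv2.connectedComponentsWithStats(wh.astype(np.uint8))
for i in range(1,n):
    if stt[i,4]<8: continue
    v,u=np.nonzero(l==i); Q=np.array([onp(x,y)-T for x,y in zip(u,v)]); X=np.c_[Q@s,Q@w]
    f=cv2.fitLine(X.astype(np.float32),cv2.DIST_L2,0,.01,.01).ravel()
    print(stt[i],ce[i],'mean s,w',X.mean(0),'rng',X.min(0),X.max(0),'dir ang from up to +s',np.degrees(np.arctan2(f[0],f[1])))
c,u,v=cloud(im,g>0); rr=c-C0; k=np.hypot(rr@s,rr@w)<.021; print('cap ax',np.median((rr@a)[k]), np.median(rr[k]@s),np.median(rr[k]@w))
E
```

```text
green top ext s [-0.01911805  0.01937442] w [-0.0178687   0.02492793]
[ 228  112   42   42 1026] [245.24561404 131.68031189] mean s,w [ 0.00466907 -0.00011018] rng [-0.01828669 -0.01991214] [0.02132333 0.02102934] dir ang from up to +s 6.8531556
[270 124   3  13  13] [271.46153846 130.        ] mean s,w [-0.02058785 -0.00169846] rng [-0.02111803 -0.00771397] [-0.01922626  0.0042935 ] dir ang from up to +s 171.13295
[257 130   6   4  12] [259.08333333 131.91666667] mean s,w [-0.00865158  0.00021652] rng [-0.01145892 -0.00169859] [-0.00664281  0.00129996] dir ang from up to +s 90.24853
cap ax 0.03570060809052058 0.001976387220536661 -0.0008429245155320172
```

```bash
python3 - <<'E'
from h import *
d=np.load('w1.npz'); im={k:d[k] for k in d.files}
px=im['pixels'].astype(float); a=axis(); s=np.array([-np.sin(yw),np.cos(yw),0]); w=np.cross(a,s); T=C0+a*.0355
X=[];W=[]
for v in range(105,165):
    for u in range(225,278):
        o,r=ray(im,u,v); q=o+r*((T-o)@a)/(r@a)-T; x=np.array([q@s,q@w])
        if np.hypot(*x)<.0195: X.append(x); W.append(px[v,u,2]-.0*px[v,u,1])
X=np.array(X);W=np.array(W); print(np.percentile(W,[5,50,80,90,95,99]))
k=W>(np.median(W)+np.percentile(W,99))/2; print(k.sum(),X[k].mean(0),X[k].min(0),X[k].max(0))
f=cv2.fitLine(X[k].astype(np.float32),cv2.DIST_HUBER,0,.001,.01).ravel(); print('line ang',np.degrees(np.arctan2(f[0],f[1])),'centroid ang',np.degrees(np.arctan2(*X[k].mean(0))),f)
E
```

```text
[ 66.  69.  71. 100. 171. 174.]
113 [-0.00439796  0.00982138] [-0.01041022  0.00146281] [0.00200304 0.01824167]
line ang 151.81245 centroid ang -24.12255189391351 [ 0.47235888 -0.8814063  -0.00439796  0.00982138]
```

```bash
cat >> h.py <<'E'
S=np.array([-np.sin(yw),np.cos(yw),0]); Wv=np.cross(axis(),S); rho=np.radians(-28)
L=np.cos(rho)*Wv+np.sin(rho)*S; G2=G+S*.001
E
python3 -c "
from h import *
go(G2+PZ*(.0227-.05),RP);go(G2+PZ*.0227,RP)"
```

```text
shift cm [ -6.27   1.66 -11.4 ] turn [-0.   0.3  0.1]
shift cm [-10.03   2.38 -14.61] turn [-0.   0.3  0.1]
```

```bash
python3 -m pendant '[{"jaw":1,"tx":0.1,"ty":0.4,"tz":-6.1,"ax":0,"ay":0,"az":0},{"jaw":1,"tx":0.1,"ty":0.4,"tz":-6.1,"ax":0,"ay":0,"az":0},{"jaw":1,"tx":-3,"ty":1,"tz":-8.7,"ax":0,"ay":0.3,"az":0},{"jaw":1,"tx":-6.3,"ty":1.7,"tz":-11.4,"ax":0,"ay":0.3,"az":0},{"jaw":1,"tx":-8.2,"ty":2,"tz":-13,"ax":0,"ay":0.3,"az":0},{"jaw":1,"tx":-10,"ty":2.4,"tz":-14.6,"ax":0,"ay":0.3,"az":0},{"jaw":1,"tx":-10,"ty":2.4,"tz":-14.6,"ax":0,"ay":0.3,"az":0},{"jaw":1,"tx":-10,"ty":2.4,"tz":-14.6,"ax":0,"ay":0.3,"az":0}]'; python3 -c "
from h import *
go(G2+PZ*.0227,RP)
shot('wrist','w2.png')"
```

```text
clock: 3.4
position: [0.5197, 0.2167, 0.0674]
ee_rot: [-0.041, 0.902, -0.087, -0.421]
contact_force: [0.8, -0.6, 0.2]
width: 0.0849
gripper_force: 0.0
shift cm [-0.18 -0.08  0.13] turn [-0.1 -0.1  0.1]
```

View pics/w2.png

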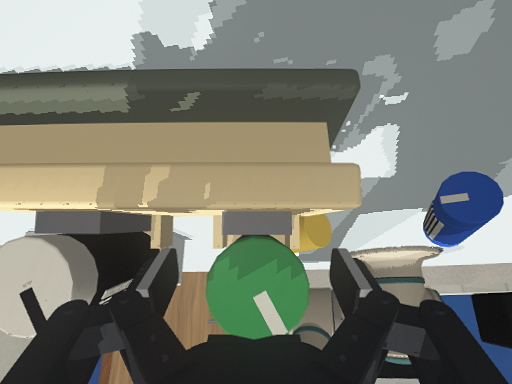

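The cap (257,288) is centred between the pads (about 177 and 332) and the left finger clears the white canister. I close now, then lift along the cap direction.

```bash
python3 -m pendant '[{"jaw":-1,"tx":0,"ty":0,"tz":0,"ax":0,"ay":0,"az":0},{"jaw":-1,"tx":0,"ty":0,"tz":0,"ax":0,"ay":0,"az":0},{"jaw":-1,"tx":0,"ty":0,"tz":0,"ax":0,"ay":0,"az":0},{"jaw":-1,"tx":0,"ty":0,"tz":0,"ax":0,"ay":0,"az":0},{"jaw":-1,"tx":0,"ty":0,"tz":0,"ax":0,"ay":0,"az":0},{"jaw":-1,"tx":0,"ty":0,"tz":0,"ax":0,"ay":0,"az":0}]' 50
```

```text
clock: 4.2
position: [0.5181, 0.2167, 0.0651]
ee_rot: [-0.04, 0.901, -0.087, -0.423]
contact_force: [3.9, -2.1, 4.1]
width: 0.043
gripper_force: 40.2
```

```bash
cat >> h.py <<'E'
def final(pT,RT,seat,th=18.5,lift=0.0):
    B=C0-axis()*.0745; B=B+S*((pT-B)@S-0)
    Rc=Rn.from_matrix(np.c_[L,np.cross(axis(),L),axis()])
    t=np.radians(th); x=np.array([np.sin(t),-np.cos(t),0]); z=np.array([0,0,1.])
    Rf=Rn.from_matrix(np.c_[x,np.cross(z,x),z]); D=Rf*Rc.inv()
    return np.array([seat[0],seat[1],.012+lift])+D.apply(pT-B), D*RT
E
python3 - <<'E'
from h import *
p,R=st(); np.savez('grasp.npz',p=p,R=R.as_matrix())
pf,Rf=final(p,R,(.4591,-.2185)); print(pf,Rf.as_matrix().round(2)); go(pf,Rf)
# intermediate: tilt upright only about -S 
U=Rn.from_rotvec(-S*np.radians(75)); print('tilt rotvec',(-S*75).round(1)); 
print('residual turn after tilt',(Rf*(U*R).inv()).as_rotvec(degrees=True).round(1))
E
python3 -m pendant '[{"jaw":-1,"tx":0.5,"ty":0,"tz":2,"ax":0,"ay":0,"az":0},{"jaw":-1,"tx":1,"ty":0,"tz":5,"ax":0,"ay":0,"az":0},{"jaw":-1,"tx":0,"ty":0,"tz":10,"ax":0,"ay":0,"az":0},{"jaw":-1,"tx":-2,"ty":-1,"tz":15,"ax":0,"ay":0,"az":0},{"jaw":-1,"tx":-2,"ty":-1,"tz":18,"ax":0,"ay":0,"az":0},{"jaw":-1,"tx":-2,"ty":-1,"tz":18,"ax":0,"ay":0,"az":0}]'
```

```text
[ 0.46127105 -0.2055263   0.07011308] [[ 0.15  0.99  0.07]
 [ 0.9  -0.17  0.41]
 [ 0.42 -0.   -0.91]]
shift cm [ -5.69 -42.22   0.51] turn [ 47.  -67.7  76.9]
tilt rotvec [-14.2 -73.6  -0. ]
residual turn after tilt [ 0.  -0.  91.4]
clock: 4.95
position: [0.498, 0.2073, 0.2459]
ee_rot: [-0.041, 0.902, -0.086, -0.421]
contact_force: [1.0, -0.2, -1.8]
width: 0.0431
gripper_force: 40.9
```

```bash
python3 -m pendant '[{"jaw":-1,"tx":0,"ty":0,"tz":1,"ax":-1.9,"ay":-9.8,"az":0},{"jaw":-1,"tx":0,"ty":-2,"tz":1,"ax":-3.8,"ay":-19.6,"az":0},{"jaw":-1,"tx":0,"ty":-5,"tz":1,"ax":-5.7,"ay":-29.4,"az":0},{"jaw":-1,"tx":0,"ty":-9,"tz":1,"ax":-7.6,"ay":-39.2,"az":0},{"jaw":-1,"tx":0,"ty":-13,"tz":1,"ax":-9.5,"ay":-49,"az":0},{"jaw":-1,"tx":0,"ty":-17,"tz":1,"ax":-11.4,"ay":-58.8,"az":0},{"jaw":-1,"tx":-1,"ty":-21,"tz":1,"ax":-13.3,"ay":-68.6,"az":0},{"jaw":-1,"tx":-2,"ty":-24,"tz":1,"ax":-14.2,"ay":-73.6,"az":0},{"jaw":-1,"tx":-3,"ty":-26,"tz":1,"ax":-14.2,"ay":-73.6,"az":0},{"jaw":-1,"tx":-3,"ty":-26,"tz":1,"ax":-14.2,"ay":-73.6,"az":0}]'; cat >> h.py <<'E'
def fin(lift=0,seat=(.4591,-.2185),dyaw=0):
    g=np.load('grasp.npz'); pf,Rf=final(g['p'],Rn.from_matrix(g['R']),seat,18.5+dyaw,lift); go(pf,Rf)
E
python3 -c "
from h import *
fin(.08);print(manip.get_state()['qpos'])"
```

```text
clock: 6.2
position: [0.4656, -0.0536, 0.2522]
ee_rot: [0.02, 0.973, -0.095, 0.21]
contact_force: [-0.2, -0.3, -1.5]
width: 0.0432
gripper_force: 41.4
shift cm [ -0.43 -15.19 -10.2 ] turn [ 0.2 -0.3 91.6]
[-0.29735519 -0.11948444  1.9789318   0.0570117   0.86010357  1.4400088 ]
```

```bash
python3 -m pendant '[{"jaw":-1,"tx":0,"ty":0,"tz":0,"ax":0,"ay":0,"az":10},{"jaw":-1,"tx":0,"ty":-2,"tz":0,"ax":0,"ay":0,"az":20},{"jaw":-1,"tx":0,"ty":-4,"tz":0,"ax":0,"ay":0,"az":30},{"jaw":-1,"tx":0,"ty":-6,"tz":0,"ax":0,"ay":0,"az":40},{"jaw":-1,"tx":0,"ty":-8,"tz":0,"ax":0,"ay":0,"az":50},{"jaw":-1,"tx":0,"ty":-10,"tz":0,"ax":0,"ay":0,"az":60},{"jaw":-1,"tx":0,"ty":-12,"tz":0,"ax":0,"ay":0,"az":70},{"jaw":-1,"tx":-0.4,"ty":-14,"tz":-1,"ax":0.1,"ay":-0.2,"az":80},{"jaw":-1,"tx":-0.4,"ty":-15.2,"tz":-3,"ax":0.2,"ay":-0.3,"az":91.6},{"jaw":-1,"tx":-0.4,"ty":-15.2,"tz":-5,"ax":0.2,"ay":-0.3,"az":91.6}]';python3 -m pendant '[{"jaw":-1,"tx":0,"ty":0,"tz":0,"ax":0,"ay":0,"az":0},{"jaw":-1,"tx":0,"ty":0,"tz":0,"ax":0,"ay":0,"az":0}]'; python3 -c "
from h import *
fin(.08);print(manip.get_state()['qpos'])
a=shot('side');b=shot('top')
np.savez('v1.npz',**{k+n:np.array(v) for n,i in(('t',b),('s',a)) for k,v in i.items()})
c=cv2.resize(a['pixels'][100:240,250:390],(420,420),interpolation=cv2.INTER_CUBIC);d=cv2.resize(b['pixels'][170:270,270:370],(380,420),interpolation=cv2.INTER_CUBIC)
cv2.imwrite('pics/p1.png',np.hstack([c,d]))"
```

```text
clock: 7.45
position: [0.4653, -0.2065, 0.2018]
ee_rot: [-0.141, 0.744, 0.632, 0.164]
contact_force: [0.4, -0.6, -1.3]
width: 0.0429
gripper_force: 41.1
clock: 7.7
position: [0.4641, -0.2046, 0.2045]
ee_rot: [-0.14, 0.745, 0.631, 0.165]
contact_force: [0.6, -0.9, -1.2]
width: 0.043
gripper_force: 41.2
shift cm [-0.28 -0.09 -5.44] turn [-0.3  0.  -0.2]
[-0.80460525  0.30260947  1.62304407  0.34570046  1.49318339 -0.71605479]
```

View pics/p1.png

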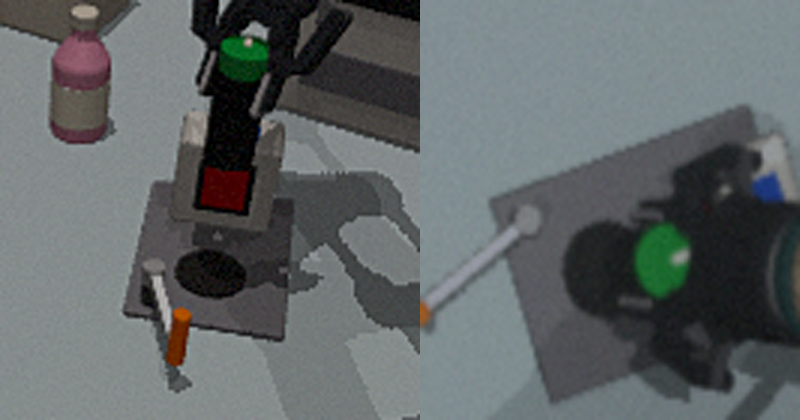

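The canister hangs upright with the cap up. The stripe (top crop, 682,257) points at the scanner, and the disc and gate are clear. I check the pivot and cap positions numerically.

```bash
python3 - <<'E'
from h import *
d=np.load('v1.npz'); t={k[:-1]:d[k] for k in d.files if k.endswith('t')}; s={k[:-1]:d[k] for k in d.files if k.endswith('s')}
print('pivot',plane(t,298.2,222.1,.052), 'want',.4591+.052*(np.cos(.323)-np.sin(.323)),-.2185+.052*(np.cos(.323)+np.sin(.323)))
# disc centre, side
h=cv2.cvtColor(s['pixels'],cv2.COLOR_BGR2HSV)
p,R=st(); g=np.load('grasp.npz'); pf,Rf=final(g['p'],Rn.from_matrix(g['R']),(.4591,-.2185),18.5,0)
off=np.array([.4591,-.2185,.012])-pf; D=R*Rf.inv(); b=p+D.apply(off); ax=D.apply([0,0,1]); print('bottom est',b,'axis',ax,'top est',b+.11*ax)
tz=(b+.11*ax)[2]
for n,im,box in(('t',t,(410//1,0,0,0)),('s',s,0)):
    h=cv2.cvtColor(im['pixels'],cv2.COLOR_BGR2HSV); m=cv2.inRange(h,np.array([45,80,30]),np.array([85,255,255]))
    mm=np.zeros_like(m)
    if n=='t': mm[215:250,315:340]=255
    else: mm[105:135,315:350]=255
    m&=mm; c,u,v=cloud(im,m>0); k=abs(c[:,2]-np.percentile(c[:,2],80))<.006
    print(n,(m>0).sum(),'cap top pts',np.median(c[k],0),'center of bbox ray',plane(im,(u[k].min()+u[k].max())/2,(v[k].min()+v[k].max())/2,tz))
# body axis via side cloud below fingers
h=cv2.cvtColor(s['pixels'],cv2.COLOR_BGR2HSV); m=np.zeros((384,512),bool); m[105:165,310:350]=1
c,u,v=cloud(s,m); 
for z in np.arange(.13,.24,.01):
    k=(abs(c[:,2]-z)<.005)&(np.hypot(c[:,0]-.4605,c[:,1]+.218)<.035)
    if k.sum()>8:
        from scipy.optimize import least_squares
        o=least_squares(lambda q:np.hypot(c[k,0]-q[0],c[k,1]-q[1])-.022,[.46,-.218],loss='soft_l1',f_scale=.002).x; print(z.round(2),k.sum(),o.round(4))
E
```

```text
pivot [ 0.49262611 -0.15580777  0.052     ] want 0.49190547926290007 -0.1526835846438639
bottom est [ 0.46200002 -0.21774239  0.14727358] axis [-0.00199476 -0.00284636  0.99999396] top est [ 0.4617806  -0.21805549  0.25727292]
t 210 cap top pts [ 0.46069375 -0.213263    0.25769331] center of bbox ray [ 0.46066044 -0.21323359  0.25727292]
s 212 cap top pts [ 0.46015214 -0.21072553  0.25544095] center of bbox ray [ 0.46065233 -0.21010112  0.25727292]
0.15 46 [ 0.4619 -0.2184]
0.16 53 [ 0.4621 -0.2181]
0.17 58 [ 0.4624 -0.2185]
0.18 57 [ 0.4622 -0.2184]
0.19 54 [ 0.4622 -0.2189]
0.2 56 [ 0.4615 -0.2184]
0.21 71 [ 0.4611 -0.2178]
0.22 95 [ 0.4608 -0.2171]
0.23 114 [ 0.4583 -0.2175]
```

```bash
python3 -m pendant '[{"jaw":-1,"tx":-0.3,"ty":-0.15,"tz":-3,"ax":0,"ay":0,"az":0},{"jaw":-1,"tx":-0.3,"ty":-0.15,"tz":-7,"ax":0,"ay":0,"az":0},{"jaw":-1,"tx":-0.3,"ty":-0.15,"tz":-10,"ax":0,"ay":0,"az":0},{"jaw":-1,"tx":-0.3,"ty":-0.15,"tz":-12,"ax":0,"ay":0,"az":0},{"jaw":-1,"tx":-0.3,"ty":-0.15,"tz":-13,"ax":0,"ay":0,"az":0},{"jaw":-1,"tx":-0.3,"ty":-0.15,"tz":-13,"ax":0,"ay":0,"az":0},{"jaw":-1,"tx":-0.3,"ty":-0.15,"tz":-13,"ax":0,"ay":0,"az":0}]';python3 -c "
from h import *
fin(0,(.4593,-.2192))"
```

```text
clock: 8.68
position: [0.4613, -0.2071, 0.0758]
ee_rot: [-0.139, 0.745, 0.632, 0.165]
contact_force: [-0.6, 0.0, -1.6]
width: 0.0432
gripper_force: 41.5
shift cm [ 0.02  0.09 -0.57] turn [-0.1  0.2 -0.2]
```

```bash
python3 -m pendant '[{"jaw":-1,"tx":0,"ty":0.05,"tz":-0.2,"ax":0,"ay":0,"az":0},{"jaw":-1,"tx":0,"ty":0.05,"tz":-0.3,"ax":0,"ay":0,"az":0},{"jaw":-1,"tx":0,"ty":0.05,"tz":-0.4,"ax":0,"ay":0,"az":0},{"jaw":-1,"tx":0,"ty":0.05,"tz":-0.4,"ax":0,"ay":0,"az":0}]';python3 -m pendant '[{"jaw":-1,"tx":0,"ty":0,"tz":-0.1,"ax":0,"ay":0,"az":0},{"jaw":-1,"tx":0,"ty":0,"tz":-0.1,"ax":0,"ay":0,"az":0}]'
```

```text
clock: 9.18
position: [0.4607, -0.2061, 0.0708]
ee_rot: [-0.14, 0.745, 0.632, 0.165]
contact_force: [0.6, -0.1, -1.8]
width: 0.0432
gripper_force: 41.2
clock: 9.43
position: [0.4607, -0.2061, 0.0698]
ee_rot: [-0.14, 0.745, 0.632, 0.165]
contact_force: [0.0, -0.0, -0.7]
width: 0.0433
gripper_force: 41.5
```

```bash
python3 -m pendant '[{"jaw":-1,"tx":0,"ty":0,"tz":-0.1,"ax":0,"ay":0,"az":0},{"jaw":-1,"tx":0,"ty":0,"tz":-0.1,"ax":0,"ay":0,"az":0}]';python3 -c "
from h import *
a=shot('side','s2.png');b=shot('top')
np.savez('v2.npz',**{k+n:np.array(v) for n,i in(('t',b),('s',a)) for k,v in i.items()})
c=cv2.resize(a['pixels'][120:230,270:380],(600,600),interpolation=cv2.INTER_CUBIC)
cv2.imwrite('pics/p2.png',c)
s=a
m=np.zeros((384,512),bool); m[120:210,300:345]=1
c,u,v=cloud(s,m)
from scipy.optimize import least_squares
for z in np.arange(.02,.13,.01):
    k=(abs(c[:,2]-z)<.005)&(np.hypot(c[:,0]-.459,c[:,1]+.219)<.03)
    if k.sum()>8:
        o=least_squares(lambda q:np.hypot(c[k,0]-q[0],c[k,1]-q[1])-.022,[.46,-.218],loss='soft_l1',f_scale=.002).x; print(z.round(2),k.sum(),o.round(4))
"
```

```text
clock: 9.68
position: [0.4608, -0.206, 0.0696]
ee_rot: [-0.14, 0.745, 0.632, 0.165]
contact_force: [-0.6, -0.3, 3.4]
width: 0.0433
gripper_force: 41.6
0.02 42 [ 0.4585 -0.22  ]
0.03 41 [ 0.459  -0.2202]
0.04 43 [ 0.4588 -0.22  ]
0.05 40 [ 0.4588 -0.2197]
0.06 44 [ 0.4587 -0.2205]
0.07 42 [ 0.4588 -0.2199]
0.08 41 [ 0.4593 -0.2202]
0.09 57 [ 0.4599 -0.2192]
0.1 59 [ 0.4588 -0.2195]
0.11 65 [ 0.4586 -0.2199]
0.12 163 [ 0.4581 -0.2217]
```

View pics/p2.png

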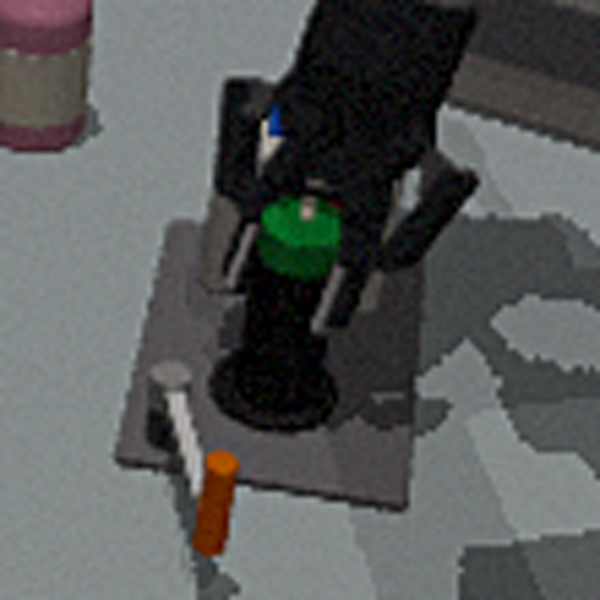

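Contact shows at 3.4 N with the canister upright and centred on the disc. I release and rise straight up.

```bash
python3 -m pendant '[{"jaw":-0.2,"tx":0,"ty":0,"tz":0,"ax":0,"ay":0,"az":0},{"jaw":0.3,"tx":0,"ty":0,"tz":0,"ax":0,"ay":0,"az":0},{"jaw":0.8,"tx":0,"ty":0,"tz":0,"ax":0,"ay":0,"az":0},{"jaw":1,"tx":0,"ty":0,"tz":0,"ax":0,"ay":0,"az":0},{"jaw":1,"tx":0,"ty":0,"tz":1,"ax":0,"ay":0,"az":0},{"jaw":1,"tx":0,"ty":0,"tz":3,"ax":0,"ay":0,"az":0},{"jaw":1,"tx":0,"ty":0,"tz":7,"ax":0,"ay":0,"az":0},{"jaw":1,"tx":0,"ty":0,"tz":12,"ax":0,"ay":0,"az":0},{"jaw":1,"tx":0,"ty":0,"tz":17,"ax":0,"ay":0,"az":0},{"jaw":1,"tx":0,"ty":0,"tz":17,"ax":0,"ay":0,"az":0}]'
python3 - <<'E'
from h import *
s=shot('side','s3.png')
m=np.zeros((384,512),bool); m[120:210,300:345]=1
c,u,v=cloud(s,m)
from scipy.optimize import least_squares
for z in (.03,.06,.09,.11):
    k=(abs(c[:,2]-z)<.005)&(np.hypot(c[:,0]-.459,c[:,1]+.219)<.03)
    print(z,k.sum(),least_squares(lambda q:np.hypot(c[k,0]-q[0],c[k,1]-q[1])-.022,[.46,-.218],loss='soft_l1',f_scale=.002).x.round(4))
h=cv2.cvtColor(s['pixels'],cv2.COLOR_BGR2HSV); m=cv2.inRange(h,np.array([5,150,80]),np.array([18,255,255])); mm=np.zeros_like(m); mm[180:230,290:325]=255
c,u,v=cloud(s,(m&mm)>0); 
k=(c[:,2]<.08); print('post',least_squares(lambda q:np.hypot(c[k,0]-q[0],c[k,1]-q[1])-.008,[.43,-.07],loss='soft_l1',f_scale=.002).x.round(4))
w=shot('wrist'); t=shot('top')
np.savez('v3.npz',**{k:np.array(v) for k,v in t.items()})
px=t['pixels']; cv2.imwrite('pics/p3.png',np.hstack([cv2.resize(px[190:270,255:375],(400,267),interpolation=cv2.INTER_CUBIC),cv2.resize(w['pixels'],(356,267))]))
print(st()[0],st()[1].as_matrix().round(2))
E
```

```text
clock: 11.02
position: [0.4623, -0.2074, 0.2432]
ee_rot: [-0.135, 0.744, 0.633, 0.165]
contact_force: [0.6, 0.3, -0.8]
width: 0.0854
gripper_force: 0.0
0.03 38 [ 0.4592 -0.2204]
0.06 44 [ 0.4592 -0.2204]
0.09 46 [ 0.4589 -0.2201]
0.11 51 [ 0.4587 -0.2203]
post [ 0.4315 -0.0723]
[ 0.46019856 -0.20574721  0.23835562] [[ 0.15  0.99  0.07]
 [ 0.89 -0.16  0.42]
 [ 0.42 -0.   -0.91]]
```

View pics/p3.png

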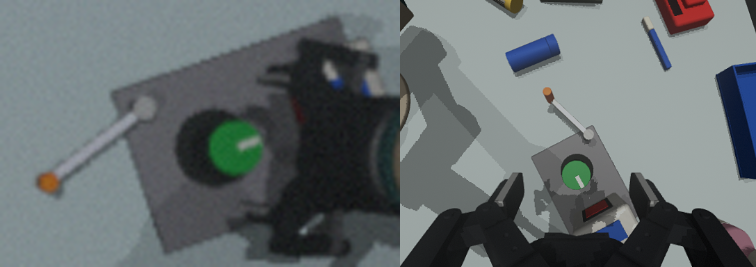

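The canister stands free on the disc, cap up, and the stripe (wrist inset, about 575,175 to 582,187) points to the red window (597,208). I plan the approach behind the orange post and check the label angle numerically.

```bash
cat >> h.py <<'E'
def vert(al): a=np.radians(al); return tool([0,0,-1],[np.cos(a),np.sin(a),0])
PV=np.array([.492,-.154])
def push(phi,d):  # phi: post azimuth about pivot deg, d: pusher centre behind post
    f=np.radians(phi); p=PV+.104*np.array([np.cos(f),np.sin(f)]); return p-d*np.array([-np.sin(f),np.cos(f)])
E
python3 - <<'E'
from h import *
go(np.r_[push(126.5,.032),.20],vert(-54)); print(push(126.5,.032))
w=np.load('v3.npz'); t={k:w[k] for k in w.files}
X=[];W=[]
for v in range(225,250):
    for u in range(305,345):
        q=plane(t,u,v,.122)[:2]; r=q-[.459,-.220]
        if np.hypot(*r)<.018:
            X.append(r); W.append(float(t['pixels'][v,u,2]))
X=np.array(X);W=np.array(W); k=W>(np.median(W)+W.max())/2; f=cv2.fitLine(X[k].astype(np.float32),cv2.DIST_L2,0,.001,.01).ravel()
print(k.sum(),X[k].mean(0),'stripe az',np.degrees(np.arctan2(f[1],f[0])),'centroid az',np.degrees(np.arctan2(*X[k].mean(0)[::-1])),'want -71.5')
E
```

```text
shift cm [-0.43 15.44 -3.84] turn [-21.8  13.4 -43.9]
[ 0.45586185 -0.05136456]
15 [ 0.0026848  -0.00908533] stripe az -71.70749 centroid az -73.53707015534128 want -71.5
```

Label azimuth is -71.7° against the wanted -71.5°. Now to the gate.

```bash
python3 -m pendant '[{"jaw":1,"tx":0,"ty":3,"tz":1,"ax":-3,"ay":2,"az":-6},{"jaw":-1,"tx":0,"ty":7,"tz":1,"ax":-7,"ay":4,"az":-14},{"jaw":-1,"tx":0,"ty":11,"tz":0,"ax":-11,"ay":7,"az":-22},{"jaw":-1,"tx":-0.4,"ty":15.4,"tz":-2,"ax":-16,"ay":10,"az":-32},{"jaw":-1,"tx":-0.4,"ty":15.4,"tz":-3.8,"ax":-22,"ay":13.5,"az":-44},{"jaw":-1,"tx":-0.4,"ty":15.4,"tz":-3.8,"ax":-22,"ay":13.5,"az":-44},{"jaw":-1,"tx":-0.4,"ty":15.4,"tz":-3.8,"ax":-22,"ay":13.5,"az":-44},{"jaw":-1,"tx":-0.4,"ty":15.4,"tz":-3.8,"ax":-22,"ay":13.5,"az":-44}]'; python3 - <<'E'
from h import *
go(np.r_[push(126.5,.032),.060],vert(-54)); print(manip.get_state()['width'])
E
```

```text
clock: 12.18
position: [0.4563, -0.0522, 0.2001]
ee_rot: [0.001, 0.951, 0.309, -0.002]
contact_force: [0.6, 0.6, -0.3]
width: -0.0002
gripper_force: 0.0
shift cm [ -0.04   0.09 -14.01] turn [ 0.1 -0.2  0. ]
-0.00021233167006575308
```

```bash
python3 -m pendant '[{"jaw":-1,"tx":0,"ty":0.1,"tz":-5,"ax":0,"ay":0,"az":0},{"jaw":-1,"tx":0,"ty":0.1,"tz":-10,"ax":0,"ay":0,"az":0},{"jaw":-1,"tx":0,"ty":0.1,"tz":-13,"ax":0,"ay":0,"az":0},{"jaw":-1,"tx":0,"ty":0.1,"tz":-14,"ax":0,"ay":0,"az":0},{"jaw":-1,"tx":0,"ty":0.1,"tz":-14,"ax":0,"ay":0,"az":0},{"jaw":-1,"tx":0,"ty":0.1,"tz":-14,"ax":0,"ay":0,"az":0}]'; python3 - <<'E'
from h import *
p=st()[0]
for f in np.arange(126.5,200,8): print(f,((push(f,.019)-p[:2])*100).round(1),'az',(f-126.5))
E
```

```text
clock: 12.92
position: [0.4579, -0.0517, 0.062]
ee_rot: [0.002, 0.951, 0.308, -0.0]
contact_force: [0.5, 0.2, -0.1]
width: 0.0002
gripper_force: 0.0
126.5 [-1.2 -0.7] az 0.0
134.5 [-2.5 -1.5] az 8.0
142.5 [-3.7 -2.4] az 16.0
150.5 [-4.7 -3.5] az 24.0
158.5 [-5.6 -4.7] az 32.0
166.5 [-6.3 -6. ] az 40.0
174.5 [-6.8 -7.3] az 48.0
182.5 [-7.1 -8.8] az 56.0
190.5 [ -7.2 -10.3] az 64.0
198.5 [ -7.1 -11.7] az 72.0
```

```bash
python3 -m pendant '[{"jaw":-1,"tx":-1.2,"ty":-0.7,"tz":0,"ax":0,"ay":0,"az":0},{"jaw":-1,"tx":-2.5,"ty":-1.5,"tz":0,"ax":0,"ay":0,"az":8},{"jaw":-1,"tx":-3.7,"ty":-2.4,"tz":0,"ax":0,"ay":0,"az":16},{"jaw":-1,"tx":-4.7,"ty":-3.5,"tz":0,"ax":0,"ay":0,"az":24},{"jaw":-1,"tx":-5.6,"ty":-4.7,"tz":0,"ax":0,"ay":0,"az":32},{"jaw":-1,"tx":-6.3,"ty":-6,"tz":0,"ax":0,"ay":0,"az":40},{"jaw":-1,"tx":-6.8,"ty":-7.3,"tz":0,"ax":0,"ay":0,"az":48},{"jaw":-1,"tx":-7,"ty":-8,"tz":0,"ax":0,"ay":0,"az":52},{"jaw":-1,"tx":-7.1,"ty":-8.8,"tz":0,"ax":0,"ay":0,"az":56},{"jaw":-1,"tx":-7.1,"ty":-8.8,"tz":0,"ax":0,"ay":0,"az":56}]'; python3 - <<'E'
from h import *
p=st()[0]
for f in (186.5,190.5,194.5,198.5,202): print(f,((push(f,.019)-p[:2])*100).round(1),'az',f-126.5)
go(np.r_[push(198.5,.019),.060],vert(18.5))
s=shot('side'); cv2.imwrite('pics/p4.png',cv2.resize(s['pixels'][130:240,260:370],(500,500),interpolation=cv2.INTER_CUBIC))
h=cv2.cvtColor(s['pixels'],cv2.COLOR_BGR2HSV); m=cv2.inRange(h,np.array([5,150,80]),np.array([18,255,255])); mm=np.zeros_like(m); mm[150:240,270:390]=255
c,u,v=cloud(s,(m&mm)>0); print(len(c),np.median(c,0))
E
```

```text
clock: 14.18
position: [0.3852, -0.1396, 0.0614]
ee_rot: [0.002, 0.696, 0.718, -0.001]
contact_force: [0.2, -1.2, 0.6]
width: -0.0001
gripper_force: 0.0
186.5 [ 0.1 -0.7] az 60.0
190.5 [ 0.1 -1.5] az 64.0
194.5 [ 0.1 -2.2] az 68.0
198.5 [ 0.2 -2.9] az 72.0
202 [ 0.3 -3.6] az 75.5
shift cm [ 0.21 -2.94 -0.14] turn [ 0.2  0.2 16.7]
8 [ 0.3868701  -0.15273472  0.03682332]
```

View pics/p4.png

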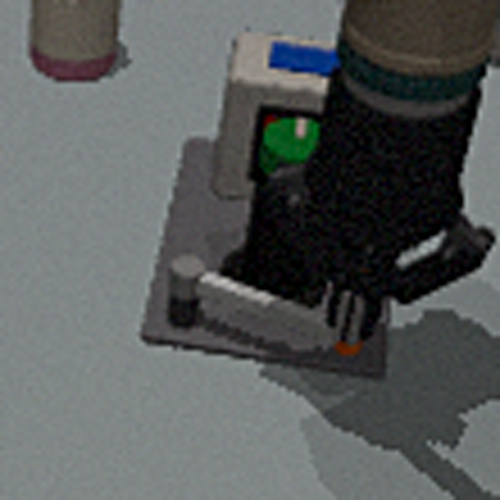

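The post (347,348 in the crop) follows the fingers and the arm is nearly shut, with the canister untouched. I push on gently to the stop.

```bash
python3 -m pendant '[{"jaw":-1,"tx":0.1,"ty":-0.5,"tz":0,"ax":0,"ay":0,"az":4},{"jaw":-1,"tx":0.1,"ty":-1,"tz":0,"ax":0,"ay":0,"az":8},{"jaw":-1,"tx":0.1,"ty":-1.5,"tz":0,"ax":0,"ay":0,"az":12},{"jaw":-1,"tx":0.2,"ty":-2,"tz":0,"ax":0,"ay":0,"az":15},{"jaw":-1,"tx":0.2,"ty":-2,"tz":0,"ax":0,"ay":0,"az":15}]'; python3 -m pendant '[{"jaw":-1,"tx":0,"ty":-0.3,"tz":0,"ax":0,"ay":0,"az":0},{"jaw":-1,"tx":0,"ty":-0.3,"tz":0,"ax":0,"ay":0,"az":0}]';python3 -m pendant '[{"jaw":-1,"tx":0,"ty":-0.3,"tz":0,"ax":0,"ay":0,"az":0},{"jaw":-1,"tx":0,"ty":-0.3,"tz":0,"ax":0,"ay":0,"az":0}]'
```

```text
clock: 14.85
position: [0.3874, -0.159, 0.0609]
ee_rot: [0.002, 0.596, 0.803, -0.001]
contact_force: [0.3, -0.2, -0.5]
width: 0.0001
gripper_force: 0.2
clock: 15.1
position: [0.3878, -0.1622, 0.0609]
ee_rot: [0.002, 0.596, 0.803, -0.001]
contact_force: [-0.4, -0.4, 0.1]
width: 0.0003
gripper_force: 0.2
clock: 15.35
position: [0.3879, -0.1654, 0.0609]
ee_rot: [0.002, 0.596, 0.803, -0.001]
contact_force: [-0.5, 0.4, -0.2]
width: -0.0002
gripper_force: 0.1
```

```bash
for i in 1; do python3 -m pendant '[{"jaw":-1,"tx":0,"ty":-0.2,"tz":0,"ax":0,"ay":0,"az":0},{"jaw":-1,"tx":0,"ty":-0.2,"tz":0,"ax":0,"ay":0,"az":0}]'; done | grep -E "position|contact"; python3 -m pendant '[{"jaw":-1,"tx":0,"ty":-0.2,"tz":0,"ax":0,"ay":0,"az":0},{"jaw":-1,"tx":0,"ty":-0.2,"tz":0,"ax":0,"ay":0,"az":0}]' | grep -E "position|contact"; python3 - <<'E'
from h import *
s=shot('side'); c,u,v=cloud(s,np.ones((384,512),bool))
h=cv2.cvtColor(s['pixels'],cv2.COLOR_BGR2HSV); m=cv2.inRange(h,np.array([5,150,60]),np.array([18,255,255])); mm=np.zeros_like(m); mm[150:240,270:390]=255
c2,u2,v2=cloud(s,(m&mm)>0); print(len(c2),np.median(c2,0) if len(c2) else '')
k=(abs(c[:,2]-.050)<.004)&(np.hypot(c[:,0]-PV[0],c[:,1]-PV[1])<.1)&(np.hypot(c[:,0]-PV[0],c[:,1]-PV[1])>.015)&(h[v,u][:,2]>70)&(h[v,u][:,1]<60)
k&=np.hypot(c[:,0]-.459,c[:,1]+.22)>.027
f=cv2.fitLine(c[k][:,:2].astype(np.float32),cv2.DIST_HUBER,0,.001,.01).ravel(); print(k.sum(),f,'arm az',np.degrees(np.arctan2(f[1],f[0])),'shut 18.5')
E
```

```text
position: [0.3878, -0.1673, 0.0608]
contact_force: [0.9, 0.2, -1.6]
position: [0.3878, -0.1693, 0.0608]
contact_force: [0.3, -0.3, 0.3]
10 [ 0.39196079 -0.17954553  0.03838761]
74 [ 0.95463747  0.2977706   0.44031423 -0.17042774] arm az 17.323748 shut 18.5
```

```bash
python3 -m pendant '[{"jaw":-1,"tx":0,"ty":-0.15,"tz":0,"ax":0,"ay":0,"az":0},{"jaw":-1,"tx":0,"ty":-0.15,"tz":0,"ax":0,"ay":0,"az":0}]'| grep -E "position|contact"; python3 -m pendant '[{"jaw":-1,"tx":0,"ty":-0.15,"tz":0,"ax":0,"ay":0,"az":0},{"jaw":-1,"tx":0,"ty":-0.15,"tz":0,"ax":0,"ay":0,"az":0}]' | grep -E "position|contact"
```

```text
position: [0.3877, -0.1703, 0.0608]
contact_force: [0.2, 2.5, -0.1]
position: [0.3876, -0.1705, 0.0608]
contact_force: [1.3, 7.3, 1.9]
```

The force rises with no further motion, so the arm is against its stop. I back off, lift and verify.

```bash
python3 -m pendant '[{"jaw":-1,"tx":0,"ty":0.5,"tz":0,"ax":0,"ay":0,"az":0},{"jaw":-1,"tx":-1,"ty":3,"tz":0,"ax":0,"ay":0,"az":0},{"jaw":-1,"tx":-1,"ty":5,"tz":3,"ax":0,"ay":0,"az":0},{"jaw":-1,"tx":-1,"ty":8,"tz":8,"ax":0,"ay":0,"az":0},{"jaw":-1,"tx":-1,"ty":13,"tz":13,"ax":0,"ay":0,"az":0},{"jaw":-1,"tx":-2,"ty":18,"tz":18,"ax":0,"ay":0,"az":0},{"jaw":-1,"tx":-2,"ty":23,"tz":18,"ax":0,"ay":0,"az":0},{"jaw":-1,"tx":-2,"ty":23,"tz":18,"ax":0,"ay":0,"az":0},{"jaw":-1,"tx":-2,"ty":23,"tz":18,"ax":0,"ay":0,"az":0}]'; python3 - <<'E'
from h import *
from scipy.optimize import least_squares
s=shot('side');t=shot('top')
cv2.imwrite('pics/p5.png',np.hstack([cv2.resize(s['pixels'][120:240,260:380],(400,400),interpolation=cv2.INTER_CUBIC),cv2.resize(t['pixels'][180:280,280:380],(400,400),interpolation=cv2.INTER_CUBIC)]))
h=cv2.cvtColor(s['pixels'],cv2.COLOR_BGR2HSV); m=cv2.inRange(h,np.array([5,150,60]),np.array([18,255,255])); mm=np.zeros_like(m); mm[150:240,270:390]=255
c,u,v=cloud(s,(m&mm)>0); k=c[:,2]<.08; print('post',k.sum(),least_squares(lambda q:np.hypot(c[k,0]-q[0],c[k,1]-q[1])-.008,[.393,-.186],loss='soft_l1',f_scale=.002).x.round(4),'want .393 -.186')
c,u,v=cloud(s,np.ones((384,512),bool))
for z in (.07,.09,.11):
    k=(abs(c[:,2]-z)<.005)&(np.hypot(c[:,0]-.459,c[:,1]+.219)<.03)
    print(z,k.sum(),least_squares(lambda q:np.hypot(c[k,0]-q[0],c[k,1]-q[1])-.022,[.46,-.218],loss='soft_l1',f_scale=.002).x.round(4))
E
```

```text
clock: 17.52
position: [0.3676, 0.0575, 0.2406]
ee_rot: [0.003, 0.595, 0.804, -0.001]
contact_force: [0.8, 0.1, 0.2]
width: -0.0005
gripper_force: 0.0
post 74 [ 0.3947 -0.1885] want .393 -.186
0.07 1 [ 0.4606 -0.2187]
0.09 10 [ 0.4584 -0.2201]
0.11 1 [ 0.4607 -0.2189]
```

View pics/p5.png

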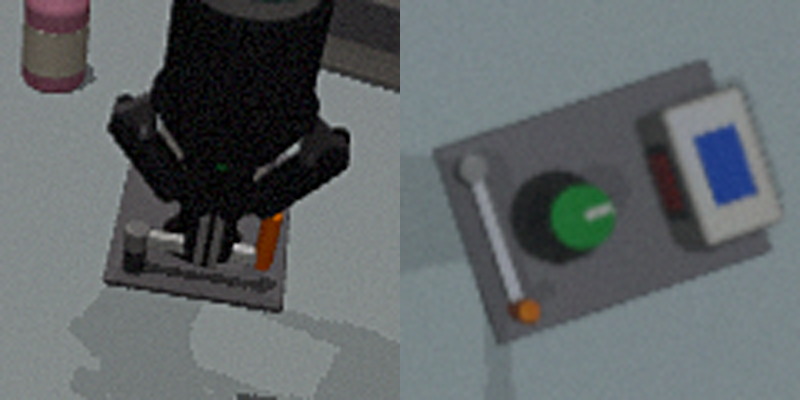

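The side crop shows the post at the shut position. The top crop shows the arm lying parallel to the scanner face, with the canister standing at (583,217), its stripe towards the window, and the robot clear. I'm handing in.

```bash
python3 -c "
from rig import manip
print(manip.sign_off())"
```

```text
the job is handed in; nothing more can be done
None
```

The green-capped canister stands upright on the disc, within about 2 mm of its middle and its label facing the scanner window (measured within about 2°); I let go of it, swung the retaining arm shut against its stop, and handed the job in at about 17.6 s with no result shown.

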